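# Third hand: hold a socket bracket against the sprung panel

## Robot

A 6-joint arm with a two-finger parallel gripper is mounted at the origin on the work surface. World frame = base frame: x ahead of the robot, y to its left, z up, the work surface at z = 0. Lengths are in mm, angles in rad, forces in N, time in s.
With the tool pointing down it reaches from about 350 to 775 mm from the base axis. Payload 7.3 kg.
Tool frame: the origin (TCP) lies at the very end of the fingers, on their centre line; the grasp point (between the pads) lies 19 mm behind it; z points along the fingers, y is the line along which they close (so a half turn about z gives the same grasp; the last joint's range is limited). The gripper opens to 92 mm and grips with 3 to 60 N. Pads are 19 mm wide; open, the fingers measure 130 mm over their backs; the gripper's body (75 mm by 190 mm) begins 47 mm behind the grasp point.
Start: joints at [-1.465, 0.342, 1.524, -0, 1.275, -0.146], TCP at [130.824, -508.46, 205.841] pointing down, gripper open.
Joint ranges: [-2.53, 2.53], [-0.77, 2.02], [0.04, 2.7], [-1, 4.14], [0.28, 2.66], [-3.11, 3.11]. Speed limits (rad/s): [2.57, 2.57, 3.14, 3.14, 3.14, 3.14].

## Interface

Orientations are given as [roll, pitch, yaw] about the fixed x, y, z axes, in that order (R = Rz(yaw) Ry(pitch) Rx(roll)).
In Python, from plant import bot gives the robot as it stands.
- The arm moves only by the tool jog_arm, never from a script. Its argument "targets" is a list of rows, each an object with "xyz": the shift along the tool's x, y, z as a fraction of full scale, a list of three; "spin": the turn about the tool's z as a fraction of full scale. In form: [{"xyz": [x, y, z], "spin": spin}, ...]. A call has exactly 10 rows; each row shifts and turns the commanded pose from where the row before left it, along the tool's axes as they then stand; what a row does not reach is not made up. Full scale, the value 1, is 80 mm for a shift and 0.1 rad for a turn. A row lasts 1/8 s, in which the tool goes at most 62.5 mm and 10.7 degrees, less where a joint would pass 70% of its speed; a pose out of reach is approached as far as the arm can. A call with a number of a shift or a turn outside -1 to 1 is refused whole. A call with a gripper value outside its range is refused whole. "gripper" is the opening in per cent of the stroke, from 0 (shut) to 100 (fully open), set as the call begins (left out, the last holds). The fingers move at their own pace and stop on an object; the grip force is fixed at half the most. Time passes only in rows, so rows that do not move let the fingers close, or fill a call up. It gives the time, the measured TCP pose, the force, the opening and the grip force at its end, in the units of the state.
- bot.get_obs(): the state, without advancing time (a new reading comes with each control period).
- bot.capture(name): name is "scene" or "top" or "wrist"; returns the picture (420x560x3 uint8, blue, green, red); there is no depth.
- bot.get_calibration(name): a dict with "vfov" (degrees; the focal length in pixels is half the picture's height over the tangent of half this angle, whatever the lens; pixels are square), "cx", "cy" (the principal point, pixels), "eye" and "rotation" of the camera in the world. Camera axes: x right, y down, z forward; pixel columns grow to the right and rows downward; lengths in mm; the calibration is good to about 2 mm. A picture is of the moment at which its call begins: read the wrist's pose just before it. get_calibration takes no time and is no camera call; for the wrist camera it gives the pose at the moment of the call.
- bot.close_job(): hands the job in; it is judged then, once.
The state is a dict: "time": time; "joint_positions": joint angles; "dq": joint speeds; "tau": joint torques, N m; "tool_pos": TCP position; "tcp_rot": TCP orientation; "contact_force": force on the tool from outside, world axes, zero at the start; "moment": the same for the moment, N m; "grip_width": finger opening in mm; "finger_force": force on a finger pad.
Only numpy, scipy, OpenCV 4.12 (cv2) and the standard library are available. Lean on these libraries where they do the work, as an engineer would, in place of code of your own. Each camera call takes 0.05 s, during which the arm holds its last target. There are 200 camera calls.

## Task

Pick up the steel socket bracket by its square post, turn it so that its foot plate faces the front of the blue perforated panel, and press the plate flat on the panel, upright and centred over the two large bolt holes (below the notch in the panel's top edge), with a steady push of about 12 N, which is when the sprung panel's front has moved back level with the fronts of the two index posts. Do not push the panel to the end of its travel and do not touch the panel with the gripper; leave the drawer, screwdriver and can alone. Hold it still there for a few seconds for the person who will bolt it from behind, and finish while still holding and pressing: do not let go.

Things in the scene. Friction and masses are not known exactly. Their poses are not given: they have to be found in the camera images.
- bracket: loose steel bracket standing upright, 0.2 to 0.4 kg: solid square post 30 x 30 mm, 66 mm tall; from its +x side a web (8 mm thick, heights 12 to 48 mm) runs to an upright foot plate 6 mm thick, 46 mm wide along y, 60 mm tall from the underside up, outer face 55 mm from the post's axis. Origin: post's axis at the underside, z up. Grip the post across its y sides, beside the web
- bracket_centre (a point): centre of the bracket's square post, half-way up: on its axis, 33 mm above the underside; axes as the bracket's
- plate_face (a point): middle of the foot plate's outer face, 55 mm from the post's axis along the bracket's +x and 30 mm above its underside; x points out of the face, towards whatever it is to be pressed on
- rig: fixed bench rig carrying the sprung panel. Origin on the bench below the middle of the panel's front at rest; +x is the way the panel gives, the front looks along -x over bare bench, y runs along the panel. Behind the panel: base plate 10 mm thick (x 13 to 138 mm), grey upright 102 mm high (x 90 to 110 mm), index posts 105 mm high at y = -116 and +116 mm, their fronts at x = 12 mm
- mount (a point): on the panel's front, midway between its two large bolt holes (one 40 mm above the other), 65 mm above the bench, moving with the panel; x points into the panel. The plate's middle belongs here: the bracket's underside is then 35 mm above the bench. Panel: 200 mm wide, 20 to 105 mm above the bench, top edge folded back 22 mm; a notch 16 mm wide in the top edge marks the middle
- panel (a joint): how far the panel is pushed back, in m: 0 at rest, end of travel 0.024; springs of 1 N per mm without preload or dry friction, damped, so 0.012 means a push of 12 N
- drawer: bystander: open grey plastic small-parts drawer 110 x 70 mm, 45 mm high, loose, origin under its centre
- screwdriver: bystander: screwdriver 190 mm long lying on the bench along its x, loose
- can: bystander: plain aluminium can, 52 mm diameter, 110 mm high, loose, origin under its centre
Mind the look-alikes: they are no part of the job. There is more than one size of the bracket; the job needs the smallest.

How it is judged:
By the outcome, as a careful person would: the job done as asked, in the order asked, and still so for the second after the job is handed in, while the arm keeps its last pose, push and grip.
It also fails if it takes over 45 s, if anything falls off the work surface, if the arm or the gripper's body presses on something with over 40 N, if the wrist force passes 120 N, or if a joint passes its speed limit or range.

## Working session

There is one attempt and no reset: what is moved stays moved. The work goes in short steps, Python scripts to look and compute and a tool call to move; the robot and the scene stay as the last step left them, time stands still between calls to the robot, and variables do not carry over. Pictures are saved under pics/ and viewed, at most 10 in all, crops included, and the job is handed in when it is done.

Besides the shell and the picture viewer there is one more tool, called after ">>>" in YAML: its name, and indented under it one key for each argument. jog_arm: Moves the arm, as the interface text tells. Shift numbers are shares of 80 mm and turn numbers shares of 0.1 rad, none past 1 either way. Its arguments: {"type":"object","properties":{"targets":{"type":"array","items":{"type":"object","properties":{"xyz":{"type":"array","items":{"type":"number"}},"spin":{"type":"number"}}}},"gripper":{"type":"number"}},"required":["targets"]}

```bash
mkdir -p pics; ls
cat > h.py <<'E'
from plant import bot
import numpy as np, cv2
def cal(n):
    c=bot.get_calibration(n); return c
def ray(c,u,v,h=420):
    f=h/2/np.tan(np.radians(c["vfov"])/2)
    d=np.array(c["rotation"])@np.array([(u-c["cx"])/f,(v-c["cy"])/f,1.0])
    return np.array(c["eye"],float),d
def onz(c,u,v,z):
    e,d=ray(c,u,v); return e+d*(z-e[2])/d[2]
def proj(c,p):
    f=210/np.tan(np.radians(c["vfov"])/2)
    q=np.array(c["rotation"]).T@(np.array(p,float)-np.array(c["eye"])); return np.array([c["cx"]+f*q[0]/q[2],c["cy"]+f*q[1]/q[2]])
E
python3 - <<'E'
from h import *
print(bot.get_obs())
for n in("scene","top"):
    print(n,cal(n)); cv2.imwrite(f"pics/{n}0.png",bot.capture(n))
E
```

```text
pics
{'time': 0.0, 'joint_positions': array([-1.46499508e+00,  3.42704360e-01,  1.52497733e+00, -2.96072418e-05,
        1.27539049e+00, -1.46027397e-01]), 'dq': array([ 0.00084511,  0.00086238,  0.00132566, -0.00106449,  0.00078843,
        0.00057505]), 'tau': array([-1.29796455e-03, -4.31247103e+01, -2.44223410e+01,  7.15252245e-02,
        5.58954547e-02, -1.22830161e-04]), 'tool_pos': array([ 130.77061883, -508.02052329,  205.16836097]), 'tcp_rot': array([-3.14012475e+00, -1.87273875e-04,  2.51837151e-01]), 'contact_force': array([-0.56445096,  0.87664813,  0.60268651]), 'moment': array([-0.02339415,  0.00629296, -0.0908553 ]), 'finger_force': 0.0, 'grip_width': 92.01573498293713}
scene {'vfov': 46.45757558164526, 'cx': 278.7984591582802, 'cy': 209.91464327405407, 'eye': array([1564.62857096,  426.11658964,  725.1142615 ]), 'rotation': array([-2.1142269 , -0.01854273,  1.8583228 ])}
top {'vfov': 53.472774744486436, 'cx': 281.81942349428857, 'cy': 212.43105784996703, 'eye': array([ 360.70280786,  118.75797969, 1077.82823802]), 'rotation': array([-2.95100827, -0.00336271, -1.56540779])}
```

Add to h.py:
```python
from scipy.spatial.transform import Rotation as Ro
def cal(n):
    c=dict(bot.get_calibration(n)); c["rotation"]=Ro.from_euler("xyz",c["rotation"]).as_matrix(); return c
```

```text
(no output)
```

View pics/scene0.png

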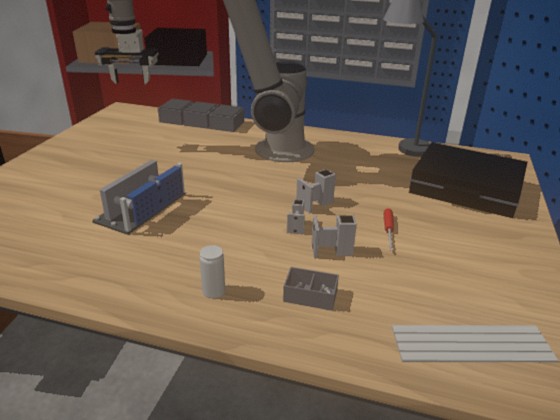

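View pics/top0.png

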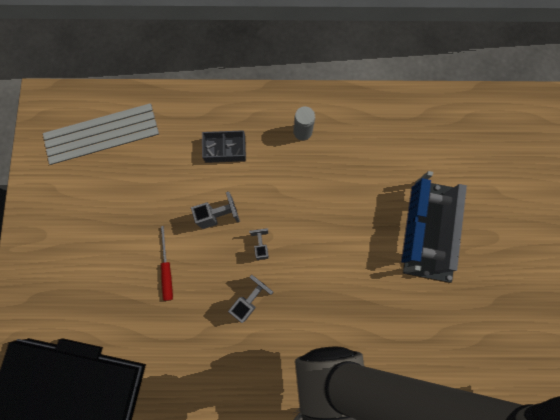

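Candidates (top view): brackets at (205,213), (261,246) and (245,302), of which the middle one is clearly the smallest (its scene pixel is (297,217)). The blue panel is at (418,220), with its front facing left. The wall panels are look-alikes for it. Next is a close crop to confirm.

Run:
```python
from h import *
im=cv2.imread("pics/top0.png")
a=cv2.resize(im[220:270,230:290],None,fx=6.5,fy=6.5,interpolation=cv2.INTER_CUBIC)
b=cv2.resize(im[165:290,395:475],None,fx=4.6,fy=4.6,interpolation=cv2.INTER_CUBIC)
out=np.zeros((590,790,3),np.uint8); out[:a.shape[0],:a.shape[1]]=a; out[:b.shape[0],400:400+b.shape[1]]=b
cv2.imwrite("pics/crop1.png",out)
c=cal("top")
for z in(0,66): print(z,onz(c,261,252,z).round(),onz(c,260,233,z).round())
hsv=cv2.cvtColor(im,cv2.COLOR_BGR2HSV)
m=cv2.inRange(hsv,(100,120,40),(130,255,255)); m[:, :380]=0; m[:,480:]=0
r=cv2.minAreaRect(cv2.findNonZero(m)); print(r); bp=cv2.boxPoints(r); print([ (p.round(1),onz(c,*p,105).round(1)) for p in bp])
```

```text
0 [464. 170.   0.] [514. 173.   0.]
66 [458. 166.  66.] [504. 170.  66.]
((416.9381103515625, 219.10491943359375), (18.395877838134766, 82.8294448852539), 7.352379322052002)
[(array([402.5, 259. ], dtype=float32), array([ 439.6, -165.2,  105. ])), (array([413.1, 176.9], dtype=float32), array([ 638. , -200.6,  105. ])), (array([431.4, 179.2], dtype=float32), array([ 632.4, -244.5,  105. ])), (array([420.8, 261.4], dtype=float32), array([ 434.4, -207.4,  105. ]))]
```

View pics/crop1.png

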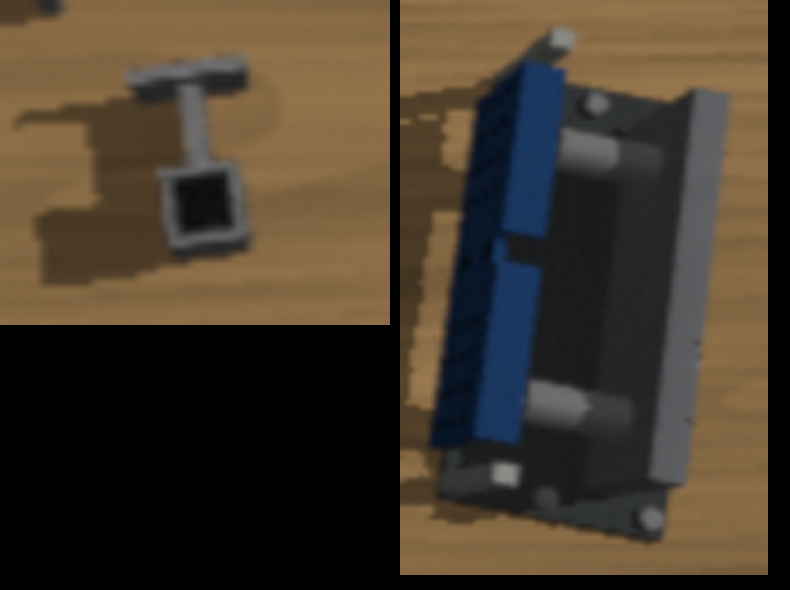

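The crop confirms the smallest bracket: its post is about 28 mm across and its plate points image-up. The panel's top front edge runs from crop (527,62) to (475,437), with the notch at about (500,250).

Run:
```python
from h import *
c=cal("top")
A=lambda X,Y,z:onz(c,230+(X+.5)/6.5-.5,220+(Y+.5)/6.5-.5,z)
B=lambda X,Y,z:onz(c,395+(X-400+.5)/4.6-.5,165+(Y+.5)/4.6-.5,z)
cs=[A(*p,66) for p in((160,170),(235,163),(248,240),(173,250))]
P=np.mean(cs,0); e=cs[0]-cs[3]+cs[1]-cs[2]; F=(A(131,74,60)+A(246,60,60))/2
print("post",P,"yaw",np.arctan2(e[1],e[0]),"plate",np.arctan2(*(F-P)[1::-1]),np.linalg.norm((F-P)[:2]))
a,b,n=B(527,62,105),B(475,437,105),B(500,250,105)
d=a-b; print("panel",a,b,(a+b)/2,n,"len",np.linalg.norm(d),"rig yaw",np.arctan2(-d[0],d[1]), "alt",np.arctan2(d[1],d[0])-np.pi/2)
cs=bot.get_calibration("wrist"); print(cs)
```

```text
post [459.72425049 166.53336316  66.        ] yaw 0.17866937333984026 plate 0.12960746518829647 53.62913154187339
panel [ 635.02136121 -222.50521769  105.        ] [ 438.35045804 -184.66726936  105.        ] [ 536.68590962 -203.58624352  105.        ] [ 534.56484591 -202.69827483  105.        ] len 200.2776934345348 rig yaw -1.760866110208438 alt -1.760866110208438
{'vfov': 66.95342887601761, 'cx': 284.17466145402125, 'cy': 206.4764380587484, 'eye': array([ 208.137715  , -487.73416446,  382.50091273]), 'rotation': array([ 2.83951400e+00,  1.02789707e-03, -1.31836759e+00])}
```

```bash
cat >> h.py <<'E'
def plan(p,yaw,P,Y,n,polar=True,dec=2):
    """rows in tool axes (tool down), axes taken at row start"""
    p=np.array(p,float); P=np.array(P,float)
    r0,r1=np.hypot(*p[:2]),np.hypot(*P[:2]); a0,a1=np.arctan2(p[1],p[0]),np.arctan2(P[1],P[0])
    s0,z0,y0=p.copy(),p[2],yaw
    for i in range(1,n+1):
        t=i/n
        w=np.array([(r0+(r1-r0)*t)*np.cos(a0+(a1-a0)*t),(r0+(r1-r0)*t)*np.sin(a0+(a1-a0)*t),z0+(P[2]-z0)*t]) if polar else s0+(P-s0)*t
        R=Ro.from_euler("xyz",[np.pi,0,yaw]).as_matrix()
        sh=np.round(R.T@(w-p)/80,dec); sp=round(-(y0+(Y-y0)*t-yaw)/0.1,dec)
        p=p+R@sh*80; yaw-=sp*0.1
        print(f'{{"xyz":{[float(x) for x in sh]},"spin":{sp}}},'+("\n" if i%10==0 else ""),end="")
    print("end",p,yaw)
E
python3 -c "
from h import *
plan((130.8,-508.5,205.8),0.252,(460,167,190),3.29,40)"
```

```text
{"xyz":[0.27, -0.02, 0.0],"spin":-0.76},{"xyz":[0.28, -0.0, 0.01],"spin":-0.76},{"xyz":[0.27, -0.0, 0.0],"spin":-0.76},{"xyz":[0.27, 0.01, 0.01],"spin":-0.76},{"xyz":[0.27, 0.02, 0.0],"spin":-0.76},{"xyz":[0.27, 0.03, 0.01],"spin":-0.76},{"xyz":[0.27, 0.04, 0.0],"spin":-0.76},{"xyz":[0.27, 0.05, 0.01],"spin":-0.76},{"xyz":[0.26, 0.05, 0.0],"spin":-0.76},{"xyz":[0.26, 0.07, 0.01],"spin":-0.75},
{"xyz":[0.26, 0.07, 0.0],"spin":-0.76},{"xyz":[0.25, 0.09, 0.01],"spin":-0.76},{"xyz":[0.26, 0.09, 0.0],"spin":-0.76},{"xyz":[0.24, 0.1, 0.01],"spin":-0.76},{"xyz":[0.25, 0.11, 0.0],"spin":-0.76},{"xyz":[0.24, 0.11, 0.01],"spin":-0.76},{"xyz":[0.23, 0.13, 0.0],"spin":-0.76},{"xyz":[0.24, 0.13, 0.01],"spin":-0.76},{"xyz":[0.22, 0.14, 0.0],"spin":-0.76},{"xyz":[0.22, 0.14, 0.01],"spin":-0.76},
{"xyz":[0.22, 0.16, 0.0],"spin":-0.76},{"xyz":[0.2, 0.16, 0.01],"spin":-0.76},{"xyz":[0.21, 0.17, 0.0],"spin":-0.76},{"xyz":[0.19, 0.17, 0.01],"spin":-0.76},{"xyz":[0.19, 0.18, 0.0],"spin":-0.76},{"xyz":[0.19, 0.19, 0.01],"spin":-0.76},{"xyz":[0.17, 0.19, 0.0],"spin":-0.76},{"xyz":[0.17, 0.2, 0.01],"spin":-0.76},{"xyz":[0.17, 0.2, 0.0],"spin":-0.76},{"xyz":[0.15, 0.21, 0.01],"spin":-0.75},
{"xyz":[0.15, 0.22, 0.0],"spin":-0.76},{"xyz":[0.14, 0.21, 0.01],"spin":-0.76},{"xyz":[0.13, 0.23, 0.0],"spin":-0.76},{"xyz":[0.13, 0.22, 0.01],"spin":-0.76},{"xyz":[0.11, 0.23, 0.0],"spin":-0.76},{"xyz":[0.11, 0.24, 0.01],"spin":-0.76},{"xyz":[0.1, 0.23, 0.0],"spin":-0.76},{"xyz":[0.09, 0.24, 0.01],"spin":-0.76},{"xyz":[0.09, 0.24, 0.0],"spin":-0.76},{"xyz":[0.07, 0.25, 0.01],"spin":-0.76},
end [460.24579738 167.15202734 189.8       ] 3.2900000000000023
```

>>> jog_arm:
  targets:
    - {"xyz":[0.27,-0.01,0],"spin":-0.76}
    - {"xyz":[0.27,0,0],"spin":-0.76}
    - {"xyz":[0.27,0,0],"spin":-0.76}
    - {"xyz":[0.27,0.01,0],"spin":-0.76}
    - {"xyz":[0.27,0.02,0],"spin":-0.76}
    - {"xyz":[0.27,0.03,0],"spin":-0.76}
    - {"xyz":[0.27,0.04,0],"spin":-0.76}
    - {"xyz":[0.27,0.05,0],"spin":-0.76}
    - {"xyz":[0.26,0.06,0],"spin":-0.76}
    - {"xyz":[0.26,0.07,0],"spin":-0.76}
  gripper: 100

```text
time: 1.35
tool_pos: [320.5, -406.0, 205.4]
tcp_rot: [-3.141, -0.0, 1.014]
contact_force: [0.2, -0.2, -0.3]
grip_width: 91.7
finger_force: 0.0
```

>>> jog_arm:
  targets:
    - {"xyz":[0.26,0.07,0],"spin":-0.76}
    - {"xyz":[0.25,0.09,0],"spin":-0.76}
    - {"xyz":[0.26,0.09,0],"spin":-0.76}
    - {"xyz":[0.24,0.1,0],"spin":-0.76}
    - {"xyz":[0.25,0.11,0],"spin":-0.76}
    - {"xyz":[0.24,0.11,0],"spin":-0.76}
    - {"xyz":[0.23,0.13,0],"spin":-0.76}
    - {"xyz":[0.24,0.13,0],"spin":-0.76}
    - {"xyz":[0.22,0.14,0],"spin":-0.76}
    - {"xyz":[0.22,0.14,0],"spin":-0.76}

```text
time: 2.6
tool_pos: [448.4, -237.5, 205.4]
tcp_rot: [-3.141, -0.001, 1.774]
contact_force: [0.9, 0.1, 0.4]
grip_width: 92.1
finger_force: 0.0
```

>>> jog_arm:
  targets:
    - {"xyz":[0.22,0.16,0],"spin":-0.76}
    - {"xyz":[0.2,0.16,0],"spin":-0.76}
    - {"xyz":[0.21,0.17,0],"spin":-0.76}
    - {"xyz":[0.19,0.17,0],"spin":-0.76}
    - {"xyz":[0.19,0.18,0],"spin":-0.76}
    - {"xyz":[0.19,0.19,0],"spin":-0.76}
    - {"xyz":[0.17,0.19,0],"spin":-0.76}
    - {"xyz":[0.17,0.2,0],"spin":-0.76}
    - {"xyz":[0.17,0.2,0],"spin":-0.76}
    - {"xyz":[0.15,0.21,0],"spin":-0.76}

```text
time: 3.85
tool_pos: [496.6, -35.1, 205.4]
tcp_rot: [-3.141, -0.001, 2.534]
contact_force: [0.0, -0.6, -0.2]
grip_width: 91.6
finger_force: 0.0
```

>>> jog_arm:
  targets:
    - {"xyz":[0.15,0.22,0],"spin":-0.76}
    - {"xyz":[0.14,0.21,0],"spin":-0.76}
    - {"xyz":[0.13,0.23,0],"spin":-0.76}
    - {"xyz":[0.13,0.22,0],"spin":-0.76}
    - {"xyz":[0.11,0.23,0],"spin":-0.76}
    - {"xyz":[0.11,0.24,0],"spin":-0.76}
    - {"xyz":[0.1,0.23,0],"spin":-0.76}
    - {"xyz":[0.09,0.24,0],"spin":-0.76}
    - {"xyz":[0.09,0.24,0],"spin":-0.76}
    - {"xyz":[0.07,0.25,0],"spin":-0.76}

```text
time: 5.1
tool_pos: [459.1, 166.2, 205.4]
tcp_rot: [-3.141, -0.001, -2.989]
contact_force: [0.8, -0.0, -0.5]
grip_width: 92.2
finger_force: 0.0
```

Run:
```python
from h import *
o=bot.get_obs(); print(o["tool_pos"],o["tcp_rot"]); c=bot.get_calibration("wrist"); print(c)
cv2.imwrite("pics/w1.png",bot.capture("wrist"))
import json; json.dump({k:np.array(v).tolist() for k,v in c.items()},open("w1.json","w"))
```

```text
[459.14967021 166.23856625 205.41584617] [-3.14149415e+00 -8.90853419e-04 -2.98890727e+00]
{'vfov': 66.95342887601761, 'cx': 284.17466145402125, 'cy': 206.4764380587484, 'eye': array([378.90702579, 154.50346972, 382.75196376]), 'rotation': array([2.84165043e+00, 5.11600967e-04, 1.72410544e+00])}
```

View pics/w1.png

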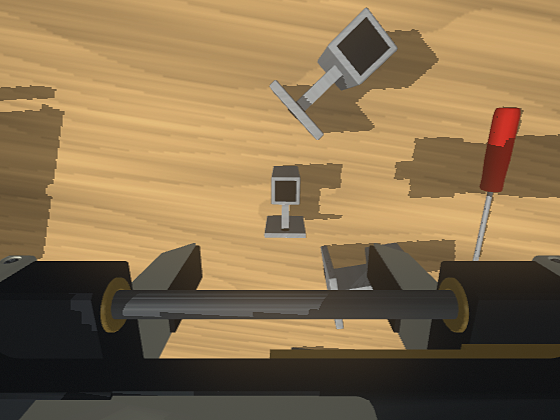

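The wrist view shows the small bracket's post top at about (286,191) and its plate at (285,227). The other brackets are clear of the finger path at (350,270) and (335,80).

Run:
```python
from h import *
import json
c=json.load(open("w1.json")); c["rotation"]=Ro.from_euler("xyz",c["rotation"]).as_matrix()
im=cv2.imread("pics/w1.png"); hsv=cv2.cvtColor(im,cv2.COLOR_BGR2HSV)
m=cv2.inRange(hsv,(0,0,110),(180,45,255)); sub=np.zeros_like(m); sub[160:245,255:315]=m[160:245,255:315]
print(hsv[190,265:310:1].tolist()[::3])
cs,_=cv2.findContours(sub,cv2.RETR_CCOMP,cv2.CHAIN_APPROX_NONE)
for k in cs:
    if cv2.contourArea(k)<100: continue
    r=cv2.minAreaRect(k); print(cv2.contourArea(k),r,[onz(c,*p,66).round(1).tolist() for p in cv2.boxPoints(r)],onz(c,*r[0],66).round(1))
out=cv2.resize(np.hstack([im[160:245,255:315],cv2.cvtColor(sub[160:245,255:315],cv2.COLOR_GRAY2BGR)]),None,fx=6,fy=6,interpolation=cv2.INTER_NEAREST)
cv2.imwrite("pics/w1c.png",out)
```

```text
[[17, 119, 214], [18, 120, 217], [17, 49, 161], [30, 5, 151], [16, 89, 69], [16, 89, 69], [17, 86, 68], [16, 86, 68], [16, 86, 68], [18, 91, 67], [17, 85, 63], [40, 5, 154], [18, 122, 128], [18, 117, 126], [19, 118, 125]]
159.5 ((285.0, 235.0), (4.0, 40.0), 90.0) [[508.3, 153.5, 66.0], [501.7, 195.9, 66.0], [506.3, 196.7, 66.0], [512.9, 154.2, 66.0]] [507.3 175.1  66. ]
882.0 ((285.0, 202.5), (51.0, 28.0), 90.0) [[446.8, 151.3, 66.0], [442.5, 179.4, 66.0], [497.1, 188.6, 66.0], [501.6, 159.1, 66.0]] [471.3 169.5  66. ]
482.0 ((285.5, 191.0), (22.0, 23.0), 90.0) [[449.5, 154.8, 66.0], [445.9, 177.9, 66.0], [468.9, 181.7, 66.0], [472.5, 158.1, 66.0]] [459.1 168.1  66. ]
```

View pics/w1c.png

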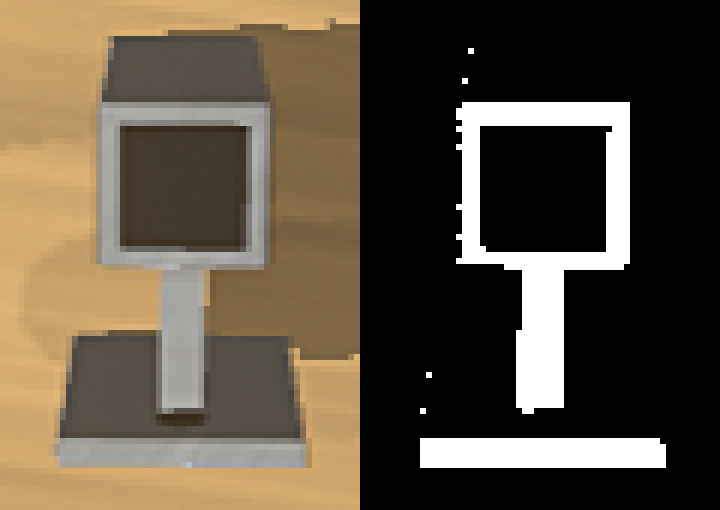

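>>> jog_arm:
  targets:
    - {"xyz":[0,0.02,0.3],"spin":0}
    - {"xyz":[0,0,0.35],"spin":0}
    - {"xyz":[0,0,0.35],"spin":0}
    - {"xyz":[0,0,0.35],"spin":0}
    - {"xyz":[0,0,0.35],"spin":0}
    - {"xyz":[0,0,0.3],"spin":0}
    - {"xyz":[0,0,0.2],"spin":0}
    - {"xyz":[0,0,0.12],"spin":0}
    - {"xyz":[0,0,0.05],"spin":0}
    - {"xyz":[0,0,0],"spin":0}

```text
time: 6.4
tool_pos: [459.6, 167.2, 16.3]
tcp_rot: [-3.141, 0.0, -2.992]
contact_force: [0.3, -0.1, 0.0]
grip_width: 92.0
finger_force: 0.0
```

>>> jog_arm:
  targets:
    - {"xyz":[0,0,0],"spin":0}
    - {"xyz":[0,0,0],"spin":0}
    - {"xyz":[0,0,0],"spin":0}
    - {"xyz":[0,0,0],"spin":0}
    - {"xyz":[0,0,0],"spin":0}
    - {"xyz":[0,0,0],"spin":0}
    - {"xyz":[0,0,0],"spin":0}
    - {"xyz":[0,0,0],"spin":0}
    - {"xyz":[0,0,0],"spin":0}
    - {"xyz":[0,0,0],"spin":0}
  gripper: 0

```text
time: 7.65
tool_pos: [459.4, 167.2, 16.1]
tcp_rot: [-3.141, -0.0, -2.991]
contact_force: [1.1, 0.2, 0.8]
grip_width: 29.4
finger_force: 30.0
```

```bash
python3 -c "
from h import *
plan((459.4,167.2,180),3.292,(561,-70,180),1.381,20)"
```

```text
{"xyz":[-0.07, -0.13, -0.0],"spin":0.96},{"xyz":[-0.09, -0.13, -0.0],"spin":0.95},{"xyz":[-0.09, -0.13, -0.0],"spin":0.96},{"xyz":[-0.1, -0.11, -0.0],"spin":0.95},{"xyz":[-0.11, -0.12, -0.0],"spin":0.96},{"xyz":[-0.12, -0.1, -0.0],"spin":0.95},{"xyz":[-0.13, -0.09, -0.0],"spin":0.96},{"xyz":[-0.13, -0.09, -0.0],"spin":0.95},{"xyz":[-0.15, -0.08, -0.0],"spin":0.96},{"xyz":[-0.14, -0.07, -0.0],"spin":0.95},
{"xyz":[-0.16, -0.06, -0.0],"spin":0.96},{"xyz":[-0.15, -0.05, -0.0],"spin":0.96},{"xyz":[-0.16, -0.03, -0.0],"spin":0.95},{"xyz":[-0.17, -0.03, -0.0],"spin":0.96},{"xyz":[-0.17, -0.02, -0.0],"spin":0.95},{"xyz":[-0.17, 0.0, 0.0],"spin":0.96},{"xyz":[-0.17, 0.01, 0.0],"spin":0.95},{"xyz":[-0.17, 0.02, 0.0],"spin":0.96},{"xyz":[-0.16, 0.03, 0.0],"spin":0.95},{"xyz":[-0.17, 0.05, 0.0],"spin":0.96},
end [561.29652369 -69.88825636 180.        ] 1.3809999999999978
```

>>> jog_arm:
  targets:
    - {"xyz":[0,0,-0.05],"spin":0}
    - {"xyz":[0,0,-0.15],"spin":0}
    - {"xyz":[0,0,-0.25],"spin":0}
    - {"xyz":[0,0,-0.3],"spin":0}
    - {"xyz":[0,0,-0.3],"spin":0}
    - {"xyz":[0,0,-0.3],"spin":0}
    - {"xyz":[0,0,-0.3],"spin":0}
    - {"xyz":[0,0,-0.25],"spin":0}
    - {"xyz":[0,0,-0.15],"spin":0}
    - {"xyz":[0,0,0],"spin":0}

```text
time: 8.9
tool_pos: [459.8, 167.3, 181.0]
tcp_rot: [-3.142, 0.002, -2.991]
contact_force: [0.4, 0.4, -3.5]
grip_width: 29.7
finger_force: 30.0
```

>>> jog_arm:
  targets:
    - {"xyz":[-0.07,-0.13,0],"spin":0.96}
    - {"xyz":[-0.09,-0.13,0],"spin":0.95}
    - {"xyz":[-0.09,-0.13,0],"spin":0.96}
    - {"xyz":[-0.1,-0.11,0],"spin":0.95}
    - {"xyz":[-0.11,-0.12,0],"spin":0.96}
    - {"xyz":[-0.12,-0.1,0],"spin":0.95}
    - {"xyz":[-0.13,-0.09,0],"spin":0.96}
    - {"xyz":[-0.13,-0.09,0],"spin":0.95}
    - {"xyz":[-0.15,-0.08,0],"spin":0.96}
    - {"xyz":[-0.14,-0.07,0],"spin":0.95}

```text
time: 10.15
tool_pos: [523.2, 59.0, 179.0]
tcp_rot: [-3.14, -0.002, 2.334]
contact_force: [-0.3, -0.7, -3.0]
grip_width: 29.9
finger_force: 30.0
```

>>> jog_arm:
  targets:
    - {"xyz":[-0.16,-0.06,0.1],"spin":0.96}
    - {"xyz":[-0.15,-0.05,0.1],"spin":0.96}
    - {"xyz":[-0.16,-0.03,0.1],"spin":0.95}
    - {"xyz":[-0.17,-0.03,0.1],"spin":0.96}
    - {"xyz":[-0.17,-0.02,0.1],"spin":0.95}
    - {"xyz":[-0.17,0,0.1],"spin":0.96}
    - {"xyz":[-0.17,0.01,0.1],"spin":0.95}
    - {"xyz":[-0.17,0.02,0.1],"spin":0.96}
    - {"xyz":[-0.16,0.03,0.1],"spin":0.95}
    - {"xyz":[-0.17,0.05,0],"spin":0.96}

```text
time: 11.4
tool_pos: [560.1, -69.9, 106.2]
tcp_rot: [-3.138, -0.0, 1.378]
contact_force: [-0.5, 0.1, -2.6]
grip_width: 30.2
finger_force: 30.0
```

Run:
```python
from h import *
o=bot.get_obs(); print(o["tool_pos"],o["tcp_rot"],o["contact_force"])
s=bot.capture("scene"); t=bot.capture("top"); cv2.imwrite("pics/s2.png",s); cv2.imwrite("pics/t2.png",t)
a=cv2.resize(s[150:240,80:220],None,fx=5.6,fy=5.6,interpolation=cv2.INTER_CUBIC)
cv2.imwrite("pics/s2c.png",a)
b=cv2.resize(t[160:280,330:470],None,fx=5,fy=5,interpolation=cv2.INTER_CUBIC); cv2.imwrite("pics/t2c.png",b)
```

```text
[560.13562526 -69.93777195 106.2428257 ] [-3.13786930e+00 -2.52395160e-04  1.37763221e+00] [-0.45692447  0.07814568 -2.56200392]
```

View pics/s2c.png

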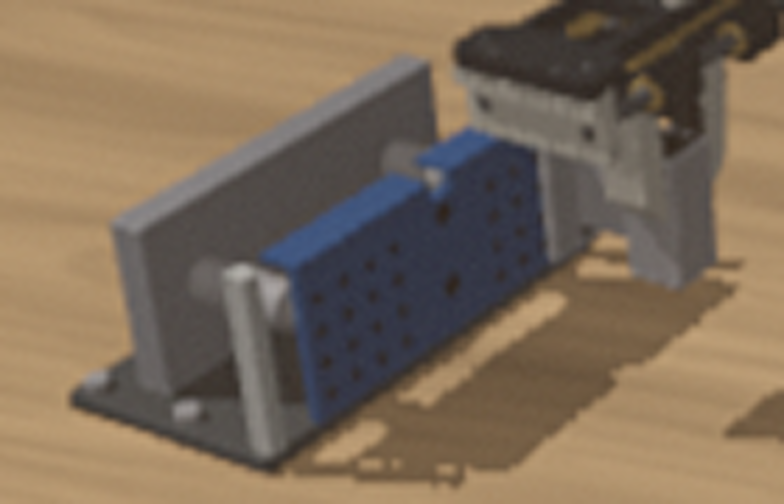

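View pics/t2c.png

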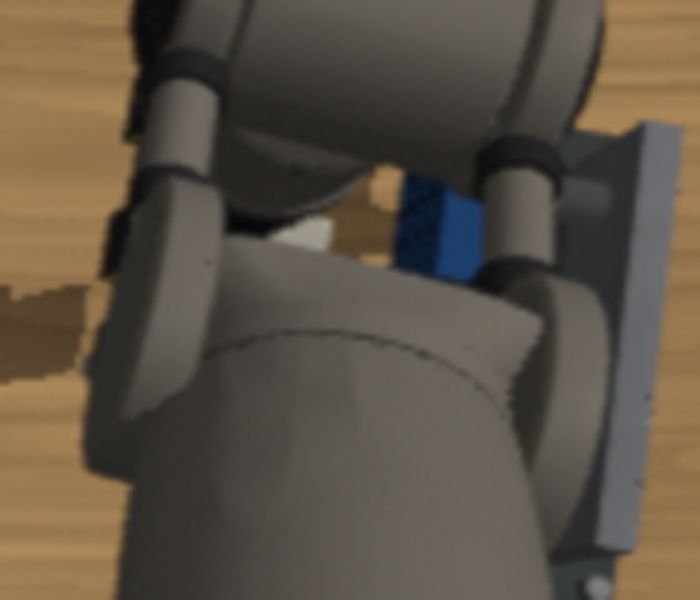

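The scene crop shows the bolt holes at crop (443,213) and (453,284). The held bracket's post, at (680,240), is upright. The top view is hidden by the arm.

Run:
```python
from h import *
c=cal("scene")
S=lambda X,Y:(80+(X+.5)/5.6-.5,150+(Y+.5)/5.6-.5)
xr=np.array([np.cos(-1.761),np.sin(-1.761),0]); yr=np.array([-xr[1],xr[0],0]); M=np.array([535.5,-203,65.])
def onp(u,v):
    e,d=ray(c,u,v); p=e+d*((M-e)@xr)/(d@xr); return ((p-M)@yr).round(1),p[2].round(1)
for n,q in dict(up=(443,213),lo=(453,284),notchbot=(436,192),TL=(298,268),BL=(318,420)).items(): print(n,onp(*S(*q)),onz(c,*S(*q),{"up":85,"lo":45,"notchbot":97,"TL":105,"BL":20}[n]).round(1))
print("proj mount",proj(c,M), S(448,248.5))
# tip of post bottom check: bracket post predicted at TCP
o=bot.get_obs(); p=o["tool_pos"]
for dx,dy in((15,15),(-15,15),(15,-15),(-15,-15)):
    q=p+dx*xr+dy*yr; q[2]=p[2]-16; u=proj(c,q); print("post corner",dx,dy,((u-[80,150])*5.6).round())
```

```text
up (np.float64(2.8), np.float64(87.1)) [ 534.8 -205.6   85. ]
lo (np.float64(2.0), np.float64(47.1)) [ 534.2 -205.3   45. ]
notchbot (np.float64(5.9), np.float64(100.0)) [ 536.3 -207.1   97. ]
TL (np.float64(100.9), np.float64(105.4)) [ 634.  -222.5  105. ]
BL (np.float64(103.3), np.float64(25.0)) [ 630.2 -227.2   20. ]
proj mount [160.24592565 194.32317302] (159.58928571428572, 193.96428571428572)
post corner 15 15 [628. 275.]
post corner -15 15 [682. 291.]
post corner 15 -15 [666. 247.]
post corner -15 -15 [719. 263.]
```

>>> jog_arm:
  targets:
    - {"xyz":[-0.05,0,0.09],"spin":0}
    - {"xyz":[-0.1,0,0.1],"spin":0}
    - {"xyz":[-0.12,0,0.1],"spin":0}
    - {"xyz":[-0.12,0,0.1],"spin":0}
    - {"xyz":[-0.12,0.01,0.1],"spin":0}
    - {"xyz":[-0.12,0,0.1],"spin":0}
    - {"xyz":[-0.12,0,0.07],"spin":-0.03}
    - {"xyz":[-0.06,0,0.03],"spin":0}
    - {"xyz":[-0.03,0,0],"spin":0}
    - {"xyz":[0,0,0],"spin":0}

```text
time: 12.75
tool_pos: [549.6, -136.1, 53.3]
tcp_rot: [3.141, 0.0, 1.384]
contact_force: [-0.1, -0.4, -3.4]
grip_width: 29.9
finger_force: 30.0
```

Run:
```python
from h import *
o=bot.get_obs(); print(o["tool_pos"],o["tcp_rot"],o["contact_force"])
s=bot.capture("scene"); cv2.imwrite("pics/s3.png",s)
cv2.imwrite("pics/s3c.png",cv2.resize(s[160:220,110:220],None,fx=7,fy=7,interpolation=cv2.INTER_CUBIC))
c=cal("scene"); a=-1.761
xr=np.array([np.cos(a),np.sin(a),0]); yr=np.array([-xr[1],xr[0],0]); p=o["tool_pos"]
Q=lambda P:((proj(c,P)-[110,160]+.5)*7-.5).round(1)
u=p[2]-16.1
for n,(x,y,z) in {"post +y-x":(-15,15,0),"post +y-x top":(-15,15,66),"post+y+x":(15,15,0),"plate outer +y bot":(55,23,0),"plate outer +y top":(55,23,60),"inner +y bot":(49,23,0)}.items():
    q=p+x*xr+y*yr; q[2]=u+z; print(n,Q(q))
```

```text
[ 549.62599633 -136.07290696   53.30566529] [3.14095699e+00 1.07445183e-04 1.38369698e+00] [-0.0677499  -0.41620898 -3.40348958]
post +y-x [508.9 377.5]
post +y-x top [494.1 226. ]
post+y+x [445.6 357.6]
plate outer +y bot [349.5 340.9]
plate outer +y top [332.5 204.8]
inner +y bot [361.8 344.8]
```

View pics/s3c.png

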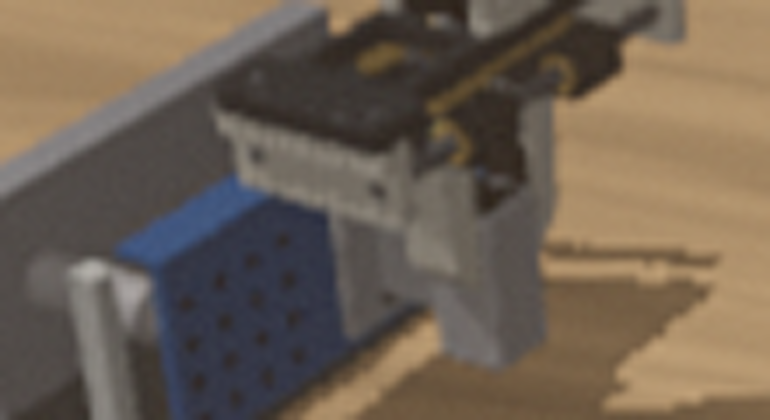

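The held bracket lines up with the model to within about 0.7 px. After correcting for that bias, the bolt-hole midpoint agrees with the top view at (535.4,-203.2). The gap is about 13.6 mm, with corrections of -1.3 mm along y and 2 mm down.

>>> jog_arm:
  targets:
    - {"xyz":[0,-0.01,0.01],"spin":0}
    - {"xyz":[0,-0.01,0.01],"spin":0}
    - {"xyz":[-0.02,0,0.01],"spin":0.02}
    - {"xyz":[-0.03,0,0],"spin":0}
    - {"xyz":[-0.03,0,0],"spin":0}
    - {"xyz":[-0.03,0,0],"spin":0}
    - {"xyz":[-0.02,0,0],"spin":0}
    - {"xyz":[0,0,0],"spin":0}
    - {"xyz":[0,0,0],"spin":0}
    - {"xyz":[0,0,0],"spin":0}

```text
time: 14.05
tool_pos: [545.9, -145.9, 50.6]
tcp_rot: [3.142, 0.0, 1.382]
contact_force: [0.6, -0.4, -3.4]
grip_width: 29.8
finger_force: 30.0
```

Run:
```python
from h import *
for i in range(1):
    o=bot.get_obs(); print(o["tool_pos"],o["tcp_rot"],o["contact_force"])
```

```text
[ 545.8883632  -145.85807978   50.61293115] [3.14158765e+00 8.31520592e-05 1.38196507e+00] [ 0.57542279 -0.35771215 -3.36814066]
```

>>> jog_arm:
  targets:
    - {"xyz":[-0.02,0,0],"spin":0}
    - {"xyz":[-0.02,0,0],"spin":0}
    - {"xyz":[-0.02,0,0],"spin":0}
    - {"xyz":[-0.02,0,0],"spin":0}
    - {"xyz":[-0.02,0,0],"spin":0}
    - {"xyz":[-0.02,0,0],"spin":0}
    - {"xyz":[0,0,0],"spin":0}
    - {"xyz":[0,0,0],"spin":0}
    - {"xyz":[0,0,0],"spin":0}
    - {"xyz":[0,0,0],"spin":0}

```text
time: 15.3
tool_pos: [544.2, -154.4, 50.6]
tcp_rot: [-3.141, -0.001, 1.382]
contact_force: [0.5, 6.8, -0.4]
grip_width: 29.8
finger_force: 30.0
```

Run:
```python
from h import *
o=bot.get_obs(); print(o["tool_pos"],o["tcp_rot"],o["contact_force"],o["moment"])
xr=np.array([np.cos(-1.761),np.sin(-1.761),0]); print("push",-o["contact_force"]@xr,"along",(o["tool_pos"]-[545.8,-149.2,51])@xr)
```

```text
[ 544.1811122  -154.36088954   50.6407707 ] [-3.14142837e+00 -1.28135275e-03  1.38205056e+00] [ 0.51837449  6.82906025 -0.35425614] [ 1.0635433  -0.31340944  0.14640465]
push 6.803906574111787 along 5.373881906114283
```

>>> jog_arm:
  targets:
    - {"xyz":[-0.02,0,0],"spin":0}
    - {"xyz":[-0.02,0,0],"spin":0}
    - {"xyz":[-0.02,0,0],"spin":0}
    - {"xyz":[0,0,0],"spin":0}
    - {"xyz":[0,0,0],"spin":0}
    - {"xyz":[0,0,0],"spin":0}
    - {"xyz":[0,0,0],"spin":0}
    - {"xyz":[0,0,0],"spin":0}
    - {"xyz":[0,0,0],"spin":0}
    - {"xyz":[0,0,0],"spin":0}

```text
time: 16.55
tool_pos: [543.4, -158.1, 50.7]
tcp_rot: [-3.141, -0.002, 1.382]
contact_force: [2.2, 9.8, 0.1]
grip_width: 29.7
finger_force: 30.0
```

Run:
```python
from h import *
xr=np.array([np.cos(-1.761),np.sin(-1.761),0]); f=[];p=[]
for i in range(10):
    o=bot.get_obs(); f.append(o["contact_force"]); p.append(o["tool_pos"]); s=bot.capture("scene")
f=np.mean(f,0);p=np.mean(p,0); print(f,p,o["tcp_rot"],"push",-f@xr,(p-[545.8,-149.2,51])@xr,"yoff",(p-[545.8,-149.2,51])@[-xr[1],xr[0],0],o["time"])
cv2.imwrite("pics/s4c.png",cv2.resize(s[160:225,90:190],None,fx=8,fy=8,interpolation=cv2.INTER_CUBIC))
```

```text
[ 2.01666503 10.63375383 -0.70108796] [ 543.4065708  -158.12848057   50.68455654] [-3.14130391e+00 -2.49588953e-03  1.38227771e+00] push 10.823250517270976 9.219961204437885 yoff -0.662256787294712 17.0
```

View pics/s4c.png

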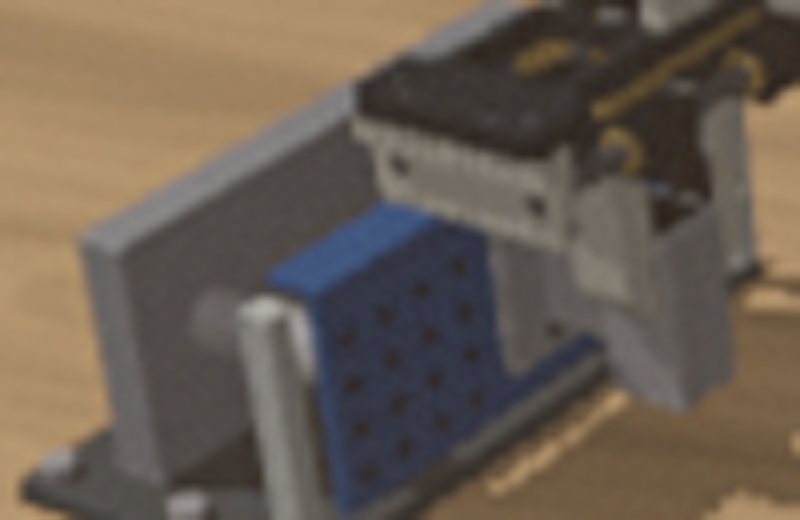

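The plate lies flat against the panel, with its left edge from crop (490,240) to (507,373) and its bottom above the panel's bottom edge. The push is 10.8 N. I'll check the centring against the panel's left edge, running (318,297) to (343,512).

Run:
```python
from h import *
c=cal("scene"); xr=np.array([np.cos(-1.761),np.sin(-1.761),0]); yr=np.array([-xr[1],xr[0],0]); M=np.array([535.4,-203.2,65.])+10.8*xr
S=lambda X,Y:(90+(X+.5)/8-.5,160+(Y+.5)/8-.5)
for q in((490,240),(507,373),(318,297),(343,512)):
    e,d=ray(c,*S(*q)); p=e+d*((M-e)@xr)/(d@xr); print(q,((p-M)@yr).round(1),p[2].round(1))
```

```text
(490, 240) 22.0 87.4
(507, 373) 22.3 35.7
(318, 297) 101.6 104.9
(343, 512) 105.7 26.1
```

>>> jog_arm:
  targets:
    - {"xyz":[-0.01,0,0],"spin":0}
    - {"xyz":[-0.01,0,0],"spin":0}
    - {"xyz":[0,0,0],"spin":0}
    - {"xyz":[0,0,0],"spin":0}
    - {"xyz":[0,0,0],"spin":0}
    - {"xyz":[0,0,0],"spin":0}
    - {"xyz":[0,0,0],"spin":0}
    - {"xyz":[0,0,0],"spin":0}
    - {"xyz":[0,0,0],"spin":0}
    - {"xyz":[0,0,0],"spin":0}

```text
time: 18.3
tool_pos: [543.1, -159.4, 50.7]
tcp_rot: [-3.141, -0.003, 1.382]
contact_force: [2.1, 11.5, 1.1]
grip_width: 29.7
finger_force: 30.0
```

Several cues put the plate about 1.5 mm towards -y. There is ample time, so I'll back off, shift and press again.

>>> jog_arm:
  targets:
    - {"xyz":[0.03,0,0],"spin":0}
    - {"xyz":[0.04,0,0],"spin":0}
    - {"xyz":[0.04,0,0],"spin":0}
    - {"xyz":[0.04,0,0],"spin":0}
    - {"xyz":[0.04,0,0],"spin":0}
    - {"xyz":[0.03,0,0],"spin":0}
    - {"xyz":[0,0.01,0],"spin":0}
    - {"xyz":[0,0.01,0],"spin":0}
    - {"xyz":[0,0,0],"spin":0}
    - {"xyz":[0,0,0],"spin":0}

```text
time: 19.55
tool_pos: [547.7, -144.7, 50.6]
tcp_rot: [3.142, 0.0, 1.382]
contact_force: [0.8, 0.6, -3.2]
grip_width: 29.7
finger_force: 30.0
```

>>> jog_arm:
  targets:
    - {"xyz":[-0.02,0,0],"spin":0}
    - {"xyz":[-0.03,0,0],"spin":0}
    - {"xyz":[-0.03,0,0],"spin":0}
    - {"xyz":[-0.03,0,0],"spin":0}
    - {"xyz":[-0.03,0,0],"spin":0}
    - {"xyz":[-0.02,0,0],"spin":0}
    - {"xyz":[-0.02,0,0],"spin":0}
    - {"xyz":[-0.02,0,0],"spin":0}
    - {"xyz":[-0.02,0,0],"spin":0}
    - {"xyz":[0,0,0],"spin":0}

```text
time: 20.8
tool_pos: [544.7, -159.7, 50.7]
tcp_rot: [-3.141, -0.003, 1.382]
contact_force: [2.0, 10.8, -1.0]
grip_width: 30.0
finger_force: 30.0
```

>>> jog_arm:
  targets:
    - {"xyz":[0,0,0],"spin":0}
    - {"xyz":[0,0,0],"spin":0}
    - {"xyz":[0,0,0],"spin":0}
    - {"xyz":[0,0,0],"spin":0}
    - {"xyz":[0,0,0],"spin":0}
    - {"xyz":[0,0,0],"spin":0}
    - {"xyz":[0,0,0],"spin":0}
    - {"xyz":[0,0,0],"spin":0}
    - {"xyz":[0,0,0],"spin":0}
    - {"xyz":[0,0,0],"spin":0}

```text
time: 22.05
tool_pos: [544.7, -159.6, 50.7]
tcp_rot: [-3.141, -0.003, 1.382]
contact_force: [2.6, 11.7, 0.0]
grip_width: 30.0
finger_force: 30.0
```

Run:
```python
from h import *
xr=np.array([np.cos(-1.761),np.sin(-1.761),0]); f=[];p=[]
for i in range(12):
    o=bot.get_obs(); f.append(o["contact_force"]); p.append(o["tool_pos"]); s=bot.capture("scene")
print(np.std(f,0)); f=np.mean(f,0);p=np.mean(p,0); print(f,p,o["tcp_rot"],"push",-f@xr,(p-[545.8,-149.2,51])@xr,"yoff",(p-[545.8,-149.2,51])@[-xr[1],xr[0],0],o["time"])
cv2.imwrite("pics/s5c.png",cv2.resize(s[160:225,90:190],None,fx=8,fy=8,interpolation=cv2.INTER_CUBIC))
```

```text
[0.41570997 0.48222023 0.42303303]
[ 2.47845889 11.78830493 -0.3610755 ] [ 544.72693346 -159.59293755   50.71533342] [-3.14127579e+00 -3.00981367e-03  1.38244962e+00] push 12.044286393428314 10.408381483261692 yoff 0.9111627431952807 22.6
```

View pics/s5c.png

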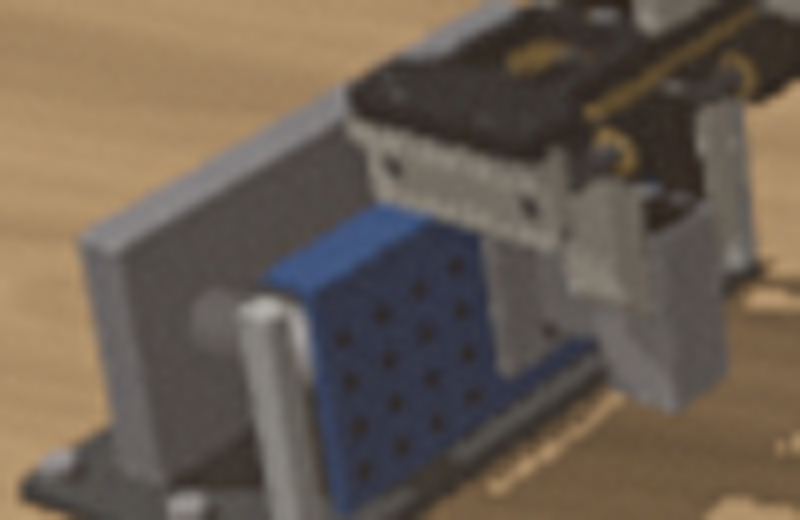

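The plate is flat on the panel (left edge at about (485,240) to (503,373)), the panel front is level with the index post, and the push is 12.0 N. I'll hold a little longer, then hand in.

>>> jog_arm:
  targets:
    - {"xyz":[0,0,0],"spin":0}
    - {"xyz":[0,0,0],"spin":0}
    - {"xyz":[0,0,0],"spin":0}
    - {"xyz":[0,0,0],"spin":0}
    - {"xyz":[0,0,0],"spin":0}
    - {"xyz":[0,0,0],"spin":0}
    - {"xyz":[0,0,0],"spin":0}
    - {"xyz":[0,0,0],"spin":0}
    - {"xyz":[0,0,0],"spin":0}
    - {"xyz":[0,0,0],"spin":0}

```text
time: 23.9
tool_pos: [544.7, -159.6, 50.7]
tcp_rot: [-3.141, -0.003, 1.382]
contact_force: [2.9, 11.6, -1.4]
grip_width: 29.9
finger_force: 30.0
```

>>> jog_arm:
  targets:
    - {"xyz":[0,0,0],"spin":0}
    - {"xyz":[0,0,0],"spin":0}
    - {"xyz":[0,0,0],"spin":0}
    - {"xyz":[0,0,0],"spin":0}
    - {"xyz":[0,0,0],"spin":0}
    - {"xyz":[0,0,0],"spin":0}
    - {"xyz":[0,0,0],"spin":0}
    - {"xyz":[0,0,0],"spin":0}
    - {"xyz":[0,0,0],"spin":0}
    - {"xyz":[0,0,0],"spin":0}

```text
time: 25.15
tool_pos: [544.7, -159.6, 50.7]
tcp_rot: [-3.141, -0.003, 1.382]
contact_force: [2.7, 12.0, -0.8]
grip_width: 30.2
finger_force: 30.0
```

>>> jog_arm:
  targets:
    - {"xyz":[0,0,0],"spin":0}
    - {"xyz":[0,0,0],"spin":0}
    - {"xyz":[0,0,0],"spin":0}
    - {"xyz":[0,0,0],"spin":0}
    - {"xyz":[0,0,0],"spin":0}
    - {"xyz":[0,0,0],"spin":0}
    - {"xyz":[0,0,0],"spin":0}
    - {"xyz":[0,0,0],"spin":0}
    - {"xyz":[0,0,0],"spin":0}
    - {"xyz":[0,0,0],"spin":0}

```text
time: 26.4
tool_pos: [544.7, -159.6, 50.7]
tcp_rot: [-3.141, -0.003, 1.382]
contact_force: [2.4, 12.1, -0.4]
grip_width: 29.7
finger_force: 30.0
```

```bash
python3 -c "
from plant import bot
print(bot.close_job())"
```

```text
the job is handed in; nothing more can be done
None
```

I handed the job in at about 26 s with the smallest bracket still gripped and its plate pressed flat and upright on the panel, centred over the bolt holes to within about 1–2 mm by my measurements, pushing about 12 N and held still for over 5 s; I pressed once, backed off to shift it about 1.5 mm sideways, and pressed again.

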